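# Close the vegetable cutter's feed neck with its sprung dust cap

## Robot

A 6-joint arm with a two-finger parallel gripper is mounted at the origin on the work surface. World frame = base frame: x ahead of the robot, y to its left, z up, the work surface at z = 0. Lengths are in mm, angles in degrees, forces in N, time in s.
With the tool pointing down it reaches from about 300 to 850 mm from the base axis. Payload 4.2 kg.
Tool frame: the origin (TCP) lies midway between the tips of the shut fingers; the grasp point (between the pads) lies 19 mm behind it; z points along the fingers, y is the direction in which the jaws open and shut (so a half turn about z gives the same grasp; the last joint's range is limited). The gripper opens to 91 mm and grips with 3 to 60 N. Pads are 32 mm wide; open, the fingers measure 118 mm over their backs; the gripper's body (76 mm by 178 mm) begins 60 mm behind the grasp point.
Start: joints at [-75.459, 18.312, 89.639, -0, 72.044, -1.146], TCP at [155.478, -553.597, 213.976] pointing down, gripper open.
Joint ranges: [-177.97, 177.97], [-48.28, 115.42], [12.27, 149.76], [-77.06, 257.06], [2.81, 150.46], [-146.56, 146.56]. Speed limits (degrees/s): [147.25, 147.25, 180, 180, 180, 180].

## Interface

Orientations are given as [roll, pitch, yaw] about the fixed x, y, z axes, in that order (R = Rz(yaw) Ry(pitch) Rx(roll)).
In Python, from workcell import env gives the robot as it stands.
- The arm moves only by the shell command python3 -m jog 'ROWS' [FORCE]. ROWS is JSON, a list of rows, each an object of numbers: "dx", "dy", "dz": the shift along the world's x, y, z in m; "wx", "wy", "wz": the turn, a rotation vector about the world's x, y, z in rad; "grip": the gripper's target within -1 to 1 (shut at 1, half-way at 0, fully open at -1). In form: [{"dx": .., "dy": .., "dz": .., "wx": .., "wy": .., "wz": .., "grip": ..}, ...]. A call has 1 to 10 rows; each row shifts and turns the commanded pose from where the row before left it; what a row does not reach is not made up. A row lasts 1/10 s, in which the tool goes at most 50 mm and 8.59 degrees, less where a joint would pass 70% of its speed; a pose out of reach is approached as far as the arm can. A call with a gripper value outside its range is refused whole. The fingers move at their own pace and stop on an object; FORCE is the grip in N (left out, the last holds). Time passes only in rows, so rows that do not move let the fingers close. It gives the time, the measured TCP pose, the force and the opening at its end, in the units of the state.
- env.state(): the state, without advancing time (a new reading comes with each control period).
- env.grab_frame(name): name is "side" or "top"; returns the picture (384x512x3 uint8, red, green, blue); there is no depth.
- env.get_calibration(name): a dict with "fx", "fy", "cx", "cy" (pixels), "k1" (the pictures are not rectified: a ray, as slopes to the right and down, at radius r is drawn at 1 + k1 r^2 times it, then the intrinsics apply), "R" (3x3) and "t" (3): a world point X has camera coordinates R X + t. Camera axes: x right, y down, z forward; pixel columns grow to the right and rows downward; lengths in mm; the calibration is good to about 2 mm. A picture is of the moment at which its call begins. get_calibration takes no time and is no camera call.
- env.job_done(): hands the job in, once; it reports no verdict.
The state is a dict: "time_s": time; "qpos": joint angles; "qvel": joint speeds; "effort": joint torques, N m; "ee_pos": TCP position; "ee_rot": TCP orientation; "force": force on the tool from outside, world axes, zero at the start; "torque": the same for the moment, N m; "gripper_width": finger opening in mm.
Only numpy, scipy, OpenCV 4.12 (cv2) and the standard library are available. Lean on these libraries where they do the work, as an engineer would, in place of code of your own. Each camera call takes 0.05 s, during which the arm holds its last target. There are 200 camera calls.

## Task

The vegetable cutter is done for the day: lift the blue pusher out of its leaning feed neck and set it down in the grey crate without dropping it. Then pick up the white dust cap by pinching its two orange tabs together, fit it fully home in the neck's mouth and let the tabs spring out under the rim so that it is latched, again without dropping it. Leave the squash slice, the courgette and the bowl where they are.

Things in the scene. Friction and masses are not known exactly. Their poses are not given: they have to be found in the camera images.
- neck: Round aluminium feed neck of the cutter, fixed. Origin: centre of the mouth at the rim's upper face, 200 mm above the bench. z points out of the mouth along the neck and leans 0.5 rad (29 deg) from vertical to the -x side, roughly towards the robot; y is level. Opening in the rim 70 mm across; rim 6 mm thick, 92 mm outside; below it the bore is 82 mm wide, to 60 mm depth.
- cutter: White bench vegetable cutter that carries the neck, fixed. Origin: on the bench right below the centre of the mouth; z up; turned up to 0.5 rad either way about it. All of it but the neck is lower than the mouth: 170 mm wide, from 50 mm in front (-x) to 260 mm behind (+x), its motor housing 158 mm high.
- pusher: Blue plastic pusher, 0.18 to 0.35 kg, at first loose in the neck. Origin: centre of its round flange's underside, which rests on the rim; z along it to the handle. Plug below the flange 64 mm diameter, 45 mm long, flat foot on which it can stand; flange 86 mm diameter, 6 mm thick; on it a black handle block, 50 mm along x, 22 mm along y, z = 6 to 42 mm.
- crate: Open grey crate fixed on the bench, 200 mm along its x, 180 mm along its y, 50 mm high, walls and floor 6 mm thick. Origin: centre of its underside. It stands to the left or to the right of the cutter.
- board: Green chopping board fixed on the bench, 200 x 170 x 12 mm, on the other side from the crate. Origin: centre of its underside. The cap starts on it.
- cap: White round dust cap, 0.13 kg, at first upright on the board. Origin: centre of its flange's underside, 14 mm above the board; z up, two orange sprung tabs at +y and -y. Flange 84 mm diameter, 4 mm thick; plug below it 66 mm diameter, 14 mm deep, tapering to 56 mm over its last 5 mm. When home the flange rests on the rim and its origin and z axis are on the neck's, turned any way about z.
- tab_a_ear (a point): Middle of the outer face of the +y tab's ear, 28 mm from the cap's axis when free, 22 mm when pinched. Ear: 26 mm along x, 8 mm thick, cap z = 4.5 to 34.5 mm. Ears 56 mm apart outside when free, 44 mm pinched. Axes as the cap's.
- tab_b_ear (a point): The same on the -y tab.
- tab_a (a joint): How far the +y tab is pinched inward, m: 0 free, 0.006 at its stop; spring 3 N at 0, 8 N at 0.006. Its flat tooth (16 mm along x, cap z = -7.5 to -11.5 mm) reaches 38 mm from the axis when free, too wide for the rim's opening however hard it is pushed, and 32 mm when fully pinched.
- tab_b (a joint): The same for the -y tab.
- squash: Orange squash slice, loose bystander, 86 mm diameter, 26 mm thick, on the bench between the robot and the cutter. Origin: centre of its underside.
- courgette: Short green courgette, loose bystander, lying along its x axis, 111 mm long, 36 mm thick. Origin: under its middle, on the bench, between the robot and the cutter.
- bowl: Small steel bowl, loose bystander, 80 mm across, 40 mm high. Origin: centre of its underside.
Things that resemble listed ones, but are neither listed nor needed, are in the scene too. What is shaped like the cap but green or red is not meant.

How it is judged (in metres and radians):
On the way, in this order (a step that is already met when the one before it is completed fails the run):
1. the pusher stands or lies in the crate, let go and at rest (x of pusher in the frame of crate between -0.09 and 0.09 m and y of pusher in the frame of crate between -0.08 and 0.08 m and z of pusher in the frame of crate between 0 and 0.075 m and contact force between the fingers and pusher below 0.1 N and linear speed of pusher below 0.05 m/s), for 0.2 s.
2. the cap's plug is in the neck's mouth with both tabs pinched in (over 2.5 mm) (x of cap in the frame of neck between -0.004 and 0.004 m and y of cap in the frame of neck between -0.004 and 0.004 m and z of cap in the frame of neck between -0.003 and 0.008 m and angle between the z axis of cap and the z axis of neck, either way round below 0.1 rad and angle between cap's own z axis and vertical below 1.2 rad and value of joint each of tab_a, tab_b above 0.0025 m), for 0.05 s.
At the end, for the whole second after the job is handed in: Pusher in the crate: origin within 90 mm (x), 80 mm (y) of its centre, under 75 mm up, let go, at rest. Cap upright in the mouth: origin within 4 mm sideways, -3 to +2 mm of the rim's face, axes within 0.1 rad, tabs out to within 1.5 mm, let go, at rest (all of step 1 and x of cap in the frame of neck between -0.004 and 0.004 m and y of cap in the frame of neck between -0.004 and 0.004 m and z of cap in the frame of neck between -0.003 and 0.002 m and angle between the z axis of cap and the z axis of neck, either way round below 0.1 rad and angle between cap's own z axis and vertical below 1.2 rad and value of joint each of tab_a, tab_b below 0.0015 m and linear speed of cap below 0.03 m/s and contact force between the fingers and cap below 0.1 N); the robot touches nothing.
It fails at once if the squash is pushed more than 30 mm from its place (distance of squash from where it was at the start of the episode above 0.03 m).
It fails at once if the courgette is pushed more than 30 mm from its place (distance of courgette from where it was at the start of the episode above 0.03 m).
It fails at once if the bowl is pushed more than 30 mm from its place (distance of bowl from where it was at the start of the episode above 0.03 m).
It fails at once if the pusher is let fall (over 0.9 m/s while no finger touches it) (contact force between the fingers and pusher below 0.05 N and linear speed of pusher above 0.9 m/s).
It fails at once if the cap is let fall (over 0.9 m/s while no finger touches it) (contact force between the fingers and cap below 0.05 N and linear speed of cap above 0.9 m/s).
It also fails if it takes over 58 s, if anything falls off the work surface, if the arm or the gripper's body presses on something with over 40 N, if the wrist force passes 120 N, or if a joint passes its speed limit or range.

## Working session

There is one attempt and no reset: what is moved stays moved. The work goes in short steps, Python scripts to look and compute and a shell command to move; the robot and the scene stay as the last step left them, time stands still between calls to the robot, and variables do not carry over. Pictures are saved under pics/ and viewed, about 8 in all and at most 12, crops included, and the job is handed in when it is done.

```bash
ls; mkdir -p pics; python3 - <<'E'
from workcell import env
import cv2
for n in ("side","top"):
    im=env.grab_frame(n); cv2.imwrite(f"pics/{n}0.png",im[:,:,::-1])
    c=env.get_calibration(n); print(n,c)
print(env.state())
E
python3 -c "
import cv2
for n in ('side','top'):
    cv2.imwrite(f'pics/{n}0b.png',cv2.resize(cv2.imread(f'pics/{n}0.png'),(800,600)))"
```

```text
pics
side {'fx': 364.6456013093116, 'fy': 364.6456013093116, 'cx': 257.53594219383825, 'cy': 185.89315986961483, 'k1': -0.09577339888329163, 'R': array([[-0.98575603, -0.16802094, -0.00734954],
       [-0.08443568,  0.53222008, -0.84238495],
       [ 0.14544989, -0.82976548, -0.53882611]]), 't': array([ 443.00374133,   97.20541357, 1283.38105133])}
top {'fx': 452.6261731367131, 'fy': 452.6261731367131, 'cx': 254.49573818648867, 'cy': 195.30243727247827, 'k1': -0.15012032318419113, 'R': array([[ 0.02957634, -0.99950296, -0.01091238],
       [-0.98393907, -0.02718965, -0.17642175],
       [ 0.17603735,  0.01595503, -0.98425418]]), 't': array([ 112.96442467,  434.46429867, 1479.32205983])}
{'time_s': 0.1, 'qpos': array([-7.54592474e+01,  1.83476818e+01,  8.96984663e+01, -1.78676786e-03,
        7.20424762e+01, -1.14607936e+00]), 'qvel': array([ 0.03377865, -0.02709954, -0.21580097,  0.00161144, -0.07243874,
        0.04631329]), 'effort': array([ 2.26737739e-04, -4.13331234e+01, -2.32510042e+01,  7.29186111e-02,
        4.22373461e-02, -6.96042025e-05]), 'ee_pos': array([ 155.34813391, -553.16439267,  213.21374638]), 'ee_rot': array([-1.79911359e+02, -7.40890011e-05,  1.56873841e+01]), 'force': array([0.02558423, 0.12370347, 0.73369873]), 'torque': array([ 0.01780186,  0.04132276, -0.01344307]), 'gripper_width': 90.85646218125376}
```

View pics/side0b.png

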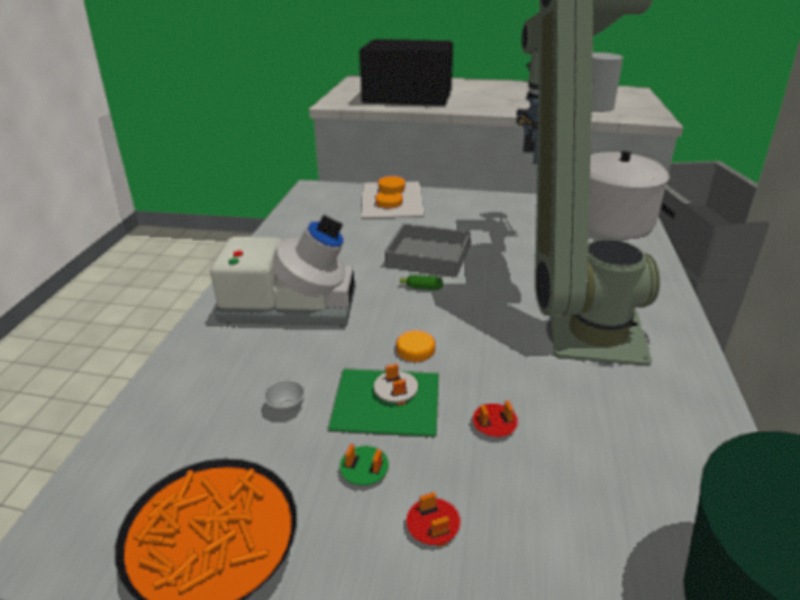

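View pics/top0b.png

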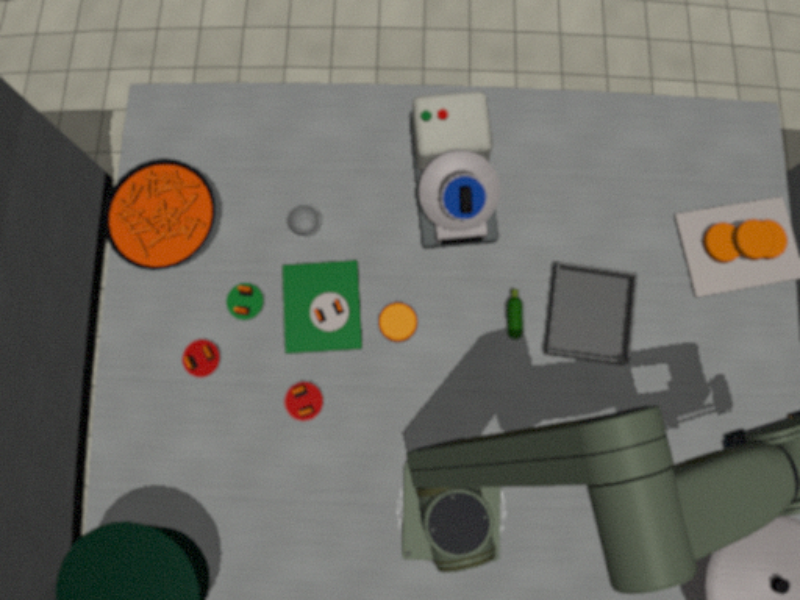

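Side view: the cutter with the blue pusher is at (320,235), the crate at (428,250), the board with the white cap at (395,385). Decoy caps are red at (495,420) and (433,520), and green at (363,465). Top view: the white cap with orange tabs is at (330,312) on the green board. The decoys are on the bare bench: green (245,300), red (201,357) and (304,400). The white cap is the only one that fits. I'll confirm it in an enlarged crop while measuring.

```bash
cat > h.py <<'E'
import numpy as np, cv2
from workcell import env
C={n:env.get_calibration(n) for n in("side","top")}
def ray(n,p):
    c=C[n];K=np.array([[c['fx'],0,c['cx']],[0,c['fy'],c['cy']],[0,0,1]])
    u=cv2.undistortPoints(np.array(p,float).reshape(-1,1,2),K,np.array([c['k1'],0,0,0.]))[:,0]
    d=np.c_[u,np.ones(len(u))]@c['R']; return -c['R'].T@c['t'],d
def onz(n,p,z):
    o,d=ray(n,p); return o+d*((z-o[2])/d[:,2])[:,None]
def tri(ps,pt):
    o1,d1=ray("side",[ps]);o2,d2=ray("top",[pt]);d1=d1[0];d2=d2[0]
    s=np.linalg.lstsq(np.c_[d1,-d2],o2-o1,rcond=None)[0]
    a=o1+s[0]*d1;b=o2+s[1]*d2; return (a+b)/2,np.linalg.norm(a-b)
def proj(n,X):
    c=C[n];q=np.atleast_2d(X)@c['R'].T+c['t'];u=q[:,:2]/q[:,2:]
    return u*(1+c['k1']*(u**2).sum(1))[:,None]*[c['fx'],c['fy']]+[c['cx'],c['cy']]
def big(m):
    cs=cv2.findContours(m.astype(np.uint8),cv2.RETR_EXTERNAL,cv2.CHAIN_APPROX_NONE)[0]
    return sorted(cs,key=cv2.contourArea,reverse=True)
def hsv(im): return cv2.cvtColor(im,cv2.COLOR_RGB2HSV).astype(int)
E
python3 - <<'E'
from h import *
np.set_printoptions(precision=1,suppress=True)
I={n:cv2.imread(f"pics/{n}0.png")[:,:,::-1].copy() for n in("side","top")}
ell={}
for n,box,cb in(("side",(150,120,240,200),(230,225,285,265)),("top",(260,50,330,165),(180,165,240,230))):
    H=hsv(I[n]);h,s,v=H[...,0],H[...,1],H[...,2]
    roi=lambda b:np.s_[b[1]:b[3],b[0]:b[2]]
    M=np.zeros(h.shape,bool);M[roi(box)]=True
    b=big(M&(h>100)&(h<130)&(s>120)&(v>50))
    hull=cv2.convexHull(b[0]);e=cv2.fitEllipse(hull);print(n,"blue ellipse",e,cv2.contourArea(hull));ell[n]=e
    k=big(M&(v<45)&(np.hypot(*(np.indices(h.shape)[::-1]-np.array(e[0])[:,None,None]))<25))
    for c in k[:2]: print("  dark",cv2.minAreaRect(c),cv2.contourArea(c))
    M[:]=False;M[roi(cb)]=True
    for c in big(M&(h<18)&(s>150))[:4]:
        r=cv2.minAreaRect(c);m=cv2.moments(c);print("  orange",r,cv2.contourArea(c))
    w=big(M&(s<60)&(v>120));
    for c in w[:1]: print("  white",cv2.fitEllipse(cv2.convexHull(c)),cv2.contourArea(c))
print("tri blue",tri(ell["side"][0],ell["top"][0]), onz("top",[ell["top"][0]],205))
H=hsv(I["top"]);h,s,v=H[...,0],H[...,1],H[...,2]
g=I["top"][160:250,330:420].mean(2); print("crate grays",g[35,::3],g[::6,45])
A=I["top"][50:165,250:330];B=I["top"][165:235,175:240]
D=I["side"][125:205,130:235];E_=I["side"][225:270,200:290]
f=lambda a:cv2.resize(a,(400,300),interpolation=cv2.INTER_CUBIC)
f=lambda a:(lambda k:cv2.copyMakeBorder(cv2.resize(a,None,fx=k,fy=k,interpolation=cv2.INTER_CUBIC),0,0,0,0,0))(min(400/a.shape[1],300/a.shape[0]))
can=np.zeros((600,800,3),np.uint8)
for a,(y,x) in((A,(0,0)),(B,(0,400)),(D,(300,0)),(E_,(300,400))):
    a=f(a);can[y:y+a.shape[0],x:x+a.shape[1]]=a
cv2.imwrite("pics/crop1.png",can[:,:,::-1])
E
```

```text
side blue ellipse ((207.8407745361328, 149.42958068847656), (11.167436599731445, 23.857561111450195), 118.46324157714844) 187.0
  dark ((210.40721130371094, 144.95877075195312), (12.488758087158203, 8.935046195983887), 23.962486267089844) 94.5
  orange ((252.6724090576172, 242.43104553222656), (19.126619338989258, 9.47046184539795), 68.19859313964844) 102.5
  orange ((265.5, 228.0), (6.0, 23.0), 90.0) 78.0
  orange ((256.95001220703125, 257.35003662109375), (0.6324554085731506, 4.110960960388184), 71.56504821777344) 0.0
  white ((264.2101135253906, 239.33485412597656), (44.56013488769531, 73.88126373291016), 113.01022338867188) 764.5
top blue ellipse ((296.737548828125, 126.05492401123047), (25.64436149597168, 26.501564025878906), 27.040708541870117) 523.0
  dark ((298.0, 127.5), (15.0, 6.0), 90.0) 76.0
  orange ((215.80001831054688, 195.59999084472656), (7.155416965484619, 2.683281421661377), 63.43495178222656) 12.0
  orange ((203.80001831054688, 201.10000610351562), (7.155416965484619, 2.2360680103302), 63.43495178222656) 10.5
  white ((219.3098907470703, 202.8402862548828), (65.46923828125, 94.47969818115234), 54.70574188232422) 681.5
tri blue (array([622.9,  -1.1, 202.7]), np.float64(1.2000045992059476)) [[621.5  -1.  205. ]]
crate grays [ 37.7  49.7 130.3 130.7 133.7 133.3 128.   56.3  80.   96.7  97.   94.3
  97.3  92.7  91.7  97.   91.3  93.7  92.7  98.3  92.   93.3  93.7  82.3
  34.3  83.  132.3 127.  132.3 131.3] [129.  128.7  55.3  93.7  93.7  94.7  96.   97.7  94.   97.3  95.7  67.
  78.3  71.7  79. ]
```

View pics/crop1.png

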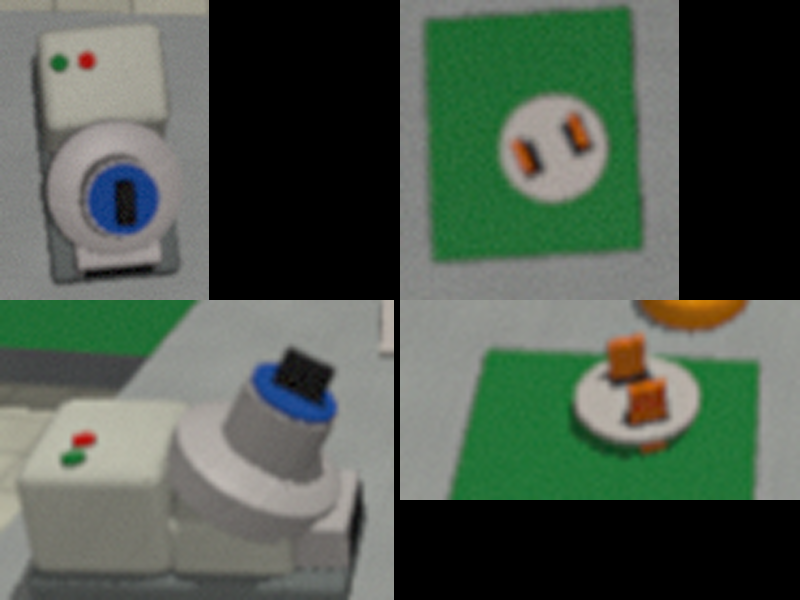

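The crop confirms it: white flange with two orange ears, standing on the green board. The pusher sits in the tilted neck with its handle's long side fore and aft. Second measuring round: cutter yaw, cap pose and crate.

```bash
python3 - <<'E'
from h import *
np.set_printoptions(precision=1,suppress=True)
I={n:cv2.imread(f"pics/{n}0.png")[:,:,::-1].copy() for n in("side","top")}
print("cams",[ -C[n]['R'].T@C[n]['t'] for n in C])
s=2.609
A=lambda p:np.array(p,float)/s+[250-.3,50-.3]
print("roof back",onz("top",A([(40,36),(157,27)]),155)); 
print("plate front",onz("top",A([(55,283),(178,268)]),10))
print("plate left",onz("top",A([(33,70),(55,283)]),10))
print("roof sides",onz("top",A([(42,50),(49,115)]),155),onz("top",A([(158,45),(166,110)]),155))
cr=np.array([(557,263),(635,272),(628,362),(545,352)])*.64
q=onz("top",cr,50);print("crate",q,q.mean(0),[np.linalg.norm(q[i]-q[i-1]) for i in range(4)])
# handle
print("handle ends",onz("top",A([(125,180),(126,225)]),238))
# cap in top
H=hsv(I["top"]);h,sa,v=H[...,0],H[...,1],H[...,2]
g=(h>45)&(h<80)&(sa>100);M=np.zeros_like(g);M[165:235,178:236]=True
b=big(M&g)[0];box=cv2.boxPoints(cv2.minAreaRect(b));bq=onz("top",box,12);print("board",bq,bq.mean(0))
poly=np.zeros(h.shape,np.uint8);cv2.drawContours(poly,[b],-1,1,-1);poly=cv2.erode(poly,np.ones((3,3)))
c=big((poly>0)&~g)[0];e=cv2.fitEllipse(cv2.convexHull(c));print("cap ell",e,onz("top",[e[0]],30),"dia",e[1][0]/C['top']['fx']*1400)
for n,rb in(("top",(190,185,232,212)),("side",(235,220,285,262))):
    H=hsv(I[n]);o=(H[...,0]<18)&(H[...,1]>110)&(H[...,2]>60);M=np.zeros_like(o);M[rb[1]:rb[3],rb[0]:rb[2]]=True
    for c in big(M&o)[:3]: print(n,cv2.minAreaRect(c),cv2.contourArea(c), onz(n,[cv2.minAreaRect(c)[0]],55))
E
```

```text
cams [array([ 258.2, 1087.6,  776.7]), array([ 163.7,  101.1, 1533.9])]
roof back [[854.4 101.7 155. ]
 [871.8 -47.  155. ]]
plate front [[568.9  73.1  10. ]
 [594.4 -91.   10. ]]
plate left [[874.8 110.3  10. ]
 [568.9  73.1  10. ]]
roof sides [[835.   98.7 155. ]
 [746.7  87.9 155. ]] [[846.6 -48.2 155. ]
 [757.9 -58.  155. ]]
crate [[ 531.5 -217.4   50. ]
 [ 516.9 -390.1   50. ]
 [ 319.7 -369.1   50. ]
 [ 337.  -189.7   50. ]] [ 426.3 -291.6   50. ] [np.float64(196.38653819666646), np.float64(173.3952742554979), np.float64(198.28515410406862), np.float64(180.27525010079987)]
handle ends [[633.6  -0.9 238. ]
 [579.2  -2.5 238. ]]
board [[520.3 388.7  12. ]
 [534.  220.9  12. ]
 [339.9 202.6  12. ]
 [325.7 366.6  12. ]] [430.  294.7  12. ]
cap ell ((210.40032958984375, 199.10604858398438), (26.00291633605957, 26.454906463623047), 12.704314231872559) [[415.5 274.1  30. ]] dia 80.42858551064778
top ((216.00001525878906, 195.5), (8.049844741821289, 3.130495071411133), 63.43495178222656) 18.0 [[424.  253.1  55. ]]
top ((203.60003662109375, 201.20001220703125), (8.049844741821289, 2.683281421661377), 63.43495178222656) 15.0 [[403.7 293.5  55. ]]
side ((252.91754150390625, 242.31446838378906), (20.0023193359375, 10.559599876403809), 66.03751373291016) 125.5 [[414.4 284.3  55. ]]
side ((266.0, 225.5), (11.0, 24.0), 90.0) 109.5 [[388.  199.8  55. ]]
side ((257.0, 257.5), (1.0, 4.0), 90.0) 1.5 [[391.6 345.7  55. ]]
```

```bash
cat > p.py <<'E'
from h import *
from scipy.spatial.transform import Rotation as Ro
np.set_printoptions(precision=4,suppress=True)
NECK=np.array([624.5,-0.7,200.]);PSI=np.radians(6.8)
N=np.array([-np.sin(.5)*np.cos(PSI),-np.sin(.5)*np.sin(PSI),np.cos(.5)])
def toolR(yawdeg,tilt=0.): # pointing down, tilted to look forward
    return Ro.from_euler('z',yawdeg,degrees=True)*Ro.from_euler('y',-tilt)*Ro.from_euler('x',180,degrees=True)
def go(pos,R):
    s=env.state();Rc=Ro.from_euler('xyz',s['ee_rot'],degrees=True)
    d=(np.array(pos)-s['ee_pos'])/1000; w=(R*Rc.inv()).as_rotvec()
    print("d",d,"w",w,"rows>=",np.linalg.norm(d)/.05,np.linalg.norm(w)/.15,"t",s['time_s'],"F",s['force'],"W",s['gripper_width'],"q6",s['qpos'][5])
E
python3 - <<'E'
from p import *
print(N); go(NECK+92*N,toolR(5.5,.5))
E
```

```text
[-0.4761 -0.0568  0.8776]
d [0.4254 0.5472 0.0675] w [ 0.0906 -0.4924 -0.1745] rows>= 13.927814863361002 3.5345337572183464 t 0.1 F [0.0256 0.1237 0.7337] W 90.85646218125376 q6 -1.1460793557026328
```

```bash
python3 -m jog '[{"dx":0.0266,"dy":0.0342,"dz":0.006,"wx":0.0057,"wy":-0.0308,"wz":-0.0109},{"dx":0.0266,"dy":0.0342,"dz":0.006,"wx":0.0057,"wy":-0.0308,"wz":-0.0109},{"dx":0.0266,"dy":0.0342,"dz":0.006,"wx":0.0057,"wy":-0.0308,"wz":-0.0109},{"dx":0.0266,"dy":0.0342,"dz":0.006,"wx":0.0057,"wy":-0.0308,"wz":-0.0109},{"dx":0.0266,"dy":0.0342,"dz":0.006,"wx":0.0057,"wy":-0.0308,"wz":-0.0109},{"dx":0.0266,"dy":0.0342,"dz":0.006,"wx":0.0057,"wy":-0.0308,"wz":-0.0109},{"dx":0.0266,"dy":0.0342,"dz":0.006,"wx":0.0057,"wy":-0.0308,"wz":-0.0109},{"dx":0.0266,"dy":0.0342,"dz":0.006,"wx":0.0057,"wy":-0.0308,"wz":-0.0109}]' 30
python3 -m jog '[{"dx":0.0266,"dy":0.0342,"dz":0.003,"wx":0.0057,"wy":-0.0308,"wz":-0.0109},{"dx":0.0266,"dy":0.0342,"dz":0.003,"wx":0.0057,"wy":-0.0308,"wz":-0.0109},{"dx":0.0266,"dy":0.0342,"dz":0.003,"wx":0.0057,"wy":-0.0308,"wz":-0.0109},{"dx":0.0266,"dy":0.0342,"dz":0.003,"wx":0.0057,"wy":-0.0308,"wz":-0.0109},{"dx":0.0266,"dy":0.0342,"dz":0.003,"wx":0.0057,"wy":-0.0308,"wz":-0.0109},{"dx":0.0266,"dy":0.0342,"dz":0.003,"wx":0.0057,"wy":-0.0308,"wz":-0.0109},{"dx":0.0266,"dy":0.0342,"dz":0.003,"wx":0.0057,"wy":-0.0308,"wz":-0.0109},{"dx":0.0266,"dy":0.0342,"dz":0.003,"wx":0.0057,"wy":-0.0308,"wz":-0.0109},{}]'
python3 - <<'E'
from p import *
go(NECK+92*N,toolR(5.5,.5))
f=lambda n,b:cv2.resize(env.grab_frame(n)[b[1]:b[3],b[0]:b[2]],(400,400),interpolation=cv2.INTER_CUBIC)
cv2.imwrite("pics/app.png",np.hstack([f("side",(150,70,270,190)),f("top",(240,70,360,190))])[:,:,::-1])
E
```

```text
d [0.4254 0.5472 0.0675] w [ 0.0906 -0.4924 -0.1745] rows>= 13.927814863361002 3.5345337572183464 t 0.1 F [0.0256 0.1237 0.7337] W 90.85646218125376 q6 -1.1460793557026328invalid input
invalid input
```

View pics/app.png

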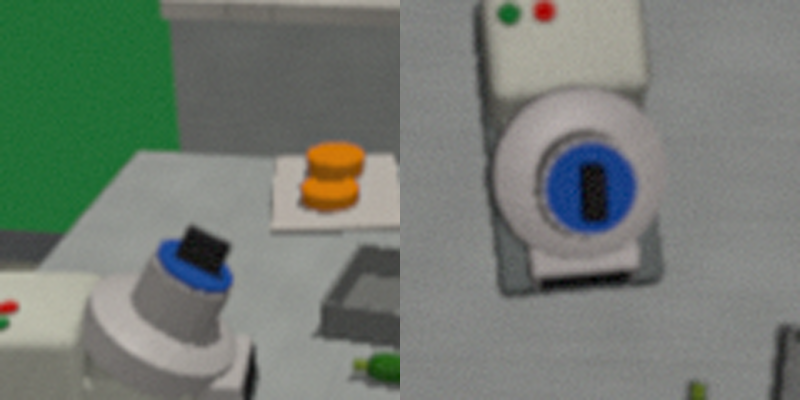

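The moves were refused, so the arm hasn't moved: the picture shows the handle at (593,190) with no gripper near it. The rows probably need every key.

```bash
python3 -m jog '[{"dx":0.0266,"dy":0.0342,"dz":0.006,"wx":0.0057,"wy":-0.0308,"wz":-0.0109,"grip":-1},{"dx":0.0266,"dy":0.0342,"dz":0.006,"wx":0.0057,"wy":-0.0308,"wz":-0.0109,"grip":-1},{"dx":0.0266,"dy":0.0342,"dz":0.006,"wx":0.0057,"wy":-0.0308,"wz":-0.0109,"grip":-1},{"dx":0.0266,"dy":0.0342,"dz":0.006,"wx":0.0057,"wy":-0.0308,"wz":-0.0109,"grip":-1},{"dx":0.0266,"dy":0.0342,"dz":0.006,"wx":0.0057,"wy":-0.0308,"wz":-0.0109,"grip":-1},{"dx":0.0266,"dy":0.0342,"dz":0.006,"wx":0.0057,"wy":-0.0308,"wz":-0.0109,"grip":-1},{"dx":0.0266,"dy":0.0342,"dz":0.006,"wx":0.0057,"wy":-0.0308,"wz":-0.0109,"grip":-1},{"dx":0.0266,"dy":0.0342,"dz":0.006,"wx":0.0057,"wy":-0.0308,"wz":-0.0109,"grip":-1}]' 30
```

```text
time_s: 1.0
ee_pos: [368.9, -278.5, 262.2]
ee_rot: [179.3, -14.4, 10.7]
force: [0.6, 0.2, 1.1]
gripper_width: 91.5
```

```bash
python3 -m jog '[{"dx":0.0266,"dy":0.0342,"dz":0.003,"wx":0.0057,"wy":-0.0308,"wz":-0.0109,"grip":-1},{"dx":0.0266,"dy":0.0342,"dz":0.003,"wx":0.0057,"wy":-0.0308,"wz":-0.0109,"grip":-1},{"dx":0.0266,"dy":0.0342,"dz":0.003,"wx":0.0057,"wy":-0.0308,"wz":-0.0109,"grip":-1},{"dx":0.0266,"dy":0.0342,"dz":0.003,"wx":0.0057,"wy":-0.0308,"wz":-0.0109,"grip":-1},{"dx":0.0266,"dy":0.0342,"dz":0.003,"wx":0.0057,"wy":-0.0308,"wz":-0.0109,"grip":-1},{"dx":0.0266,"dy":0.0342,"dz":0.003,"wx":0.0057,"wy":-0.0308,"wz":-0.0109,"grip":-1},{"dx":0.0266,"dy":0.0342,"dz":0.003,"wx":0.0057,"wy":-0.0308,"wz":-0.0109,"grip":-1},{"dx":0.0266,"dy":0.0342,"dz":0.003,"wx":0.0057,"wy":-0.0308,"wz":-0.0109,"grip":-1},{"dx":0,"dy":0,"dz":0,"wx":0,"wy":0,"wz":0,"grip":-1}]'
python3 - <<'E'
from p import *
go(NECK+92*N,toolR(5.5,.5));go(NECK+12*N,toolR(5.5,.5))
E
```

```text
time_s: 1.9
ee_pos: [582.6, -2.4, 285.8]
ee_rot: [-180.0, -28.7, 5.8]
force: [-0.3, -0.2, -0.1]
gripper_width: 91.3
d [-0.0019 -0.0035 -0.0051] w [-0.0001  0.0013 -0.0047] rows>= 0.1289289901638923 0.03237516856499606 t 1.9 F [-0.3055 -0.1752 -0.0752] W 91.2986230843401 q6 76.45280082816224
d [ 0.0362  0.001  -0.0753] w [-0.0001  0.0013 -0.0047] rows>= 1.6710615107631612 0.03237516856499606 t 1.9 F [-0.3055 -0.1752 -0.0752] W 91.2986230843401 q6 76.45280082816224
```

```bash
python3 -m jog '[{"dx":0.009,"dy":0.0003,"dz":-0.019,"wx":0,"wy":0,"wz":-0.004,"grip":-1},{"dx":0.009,"dy":0.0003,"dz":-0.019,"wx":0,"wy":0,"wz":0,"grip":-1},{"dx":0.009,"dy":0.0003,"dz":-0.019,"wx":0,"wy":0,"wz":0,"grip":-1},{"dx":0.009,"dy":0.0003,"dz":-0.018,"wx":0,"wy":0,"wz":0,"grip":-1},{"dx":0,"dy":0,"dz":0,"wx":0,"wy":0,"wz":0,"grip":-1}]' 30
python3 -m jog '[{"dx":0,"dy":0,"dz":0,"wx":0,"wy":0,"wz":0,"grip":1},{"dx":0,"dy":0,"dz":0,"wx":0,"wy":0,"wz":0,"grip":1},{"dx":0,"dy":0,"dz":0,"wx":0,"wy":0,"wz":0,"grip":1},{"dx":0,"dy":0,"dz":0,"wx":0,"wy":0,"wz":0,"grip":1},{"dx":0,"dy":0,"dz":0,"wx":0,"wy":0,"wz":0,"grip":1},{"dx":0,"dy":0,"dz":0,"wx":0,"wy":0,"wz":0,"grip":1},{"dx":0,"dy":0,"dz":0,"wx":0,"wy":0,"wz":0,"grip":1},{"dx":0,"dy":0,"dz":0,"wx":0,"wy":0,"wz":0,"grip":1}]' 30
```

```text
time_s: 2.4
ee_pos: [615.6, -5.7, 207.6]
ee_rot: [180.0, -28.3, 5.2]
force: [-0.8, -0.0, -0.0]
gripper_width: 91.1
time_s: 3.2
ee_pos: [617.1, -5.1, 211.0]
ee_rot: [179.9, -28.7, 5.3]
force: [-0.2, -0.2, 0.0]
gripper_width: 30.0
```

```bash
python3 -m jog '[{"dx":0.0015,"dy":0.0035,"dz":0,"wx":0,"wy":0,"wz":0,"grip":1},{"dx":0,"dy":0,"dz":0,"wx":0,"wy":0,"wz":0,"grip":1},{"dx":0,"dy":0,"dz":0,"wx":0,"wy":0,"wz":0,"grip":1},{"dx":0,"dy":0,"dz":0,"wx":0,"wy":0,"wz":0,"grip":1},{"dx":0,"dy":0,"dz":0,"wx":0,"wy":0,"wz":0,"grip":1}]' 30
```

```text
time_s: 3.7
ee_pos: [618.3, -1.8, 211.0]
ee_rot: [179.9, -28.7, 5.3]
force: [-4.4, -2.3, 3.6]
gripper_width: 22.0
```

```bash
python3 -m jog '[{"dx":-0.0048,"dy":-0.0006,"dz":0.0088,"wx":0,"wy":0,"wz":0,"grip":1},{"dx":-0.0071,"dy":-0.0008,"dz":0.0132,"wx":0,"wy":0,"wz":0,"grip":1},{"dx":-0.0095,"dy":-0.0011,"dz":0.0176,"wx":0,"wy":0,"wz":0,"grip":1},{"dx":-0.0095,"dy":-0.0011,"dz":0.0176,"wx":0,"wy":0,"wz":0,"grip":1},{"dx":-0.0095,"dy":-0.0011,"dz":0.0176,"wx":0,"wy":0,"wz":0,"grip":1},{"dx":0,"dy":0,"dz":0.01,"wx":0,"wy":0,"wz":0,"grip":1}]' 40
python3 - <<'E'
from p import *
go([426,-292,170],toolR(-7,0))
E
```

```text
time_s: 4.3
ee_pos: [577.4, -6.2, 297.1]
ee_rot: [180.0, -28.7, 5.3]
force: [1.4, 0.2, -1.9]
gripper_width: 22.0
d [-0.1514 -0.2858 -0.1271] w [ 0.0084  0.5022 -0.2092] rows>= 6.950335424299567 3.6271977860244884 t 4.3 F [ 1.396   0.1892 -1.9344] W 21.970617646999226 q6 76.98534033099212
```

```bash
python3 -m jog '[{"dx":-0.015,"dy":-0.0286,"dz":-0.005,"wx":0.0008,"wy":0.0502,"wz":-0.0209,"grip":1},{"dx":-0.015,"dy":-0.0286,"dz":-0.005,"wx":0.0008,"wy":0.0502,"wz":-0.0209,"grip":1},{"dx":-0.015,"dy":-0.0286,"dz":-0.005,"wx":0.0008,"wy":0.0502,"wz":-0.0209,"grip":1},{"dx":-0.015,"dy":-0.0286,"dz":-0.005,"wx":0.0008,"wy":0.0502,"wz":-0.0209,"grip":1},{"dx":-0.015,"dy":-0.0286,"dz":-0.005,"wx":0.0008,"wy":0.0502,"wz":-0.0209,"grip":1},{"dx":-0.015,"dy":-0.0286,"dz":-0.02,"wx":0.0008,"wy":0.0502,"wz":-0.0209,"grip":1},{"dx":-0.015,"dy":-0.0286,"dz":-0.02,"wx":0.0008,"wy":0.0502,"wz":-0.0209,"grip":1},{"dx":-0.015,"dy":-0.0286,"dz":-0.02,"wx":0.0008,"wy":0.0502,"wz":-0.0209,"grip":1},{"dx":-0.015,"dy":-0.0286,"dz":-0.02,"wx":0.0008,"wy":0.0502,"wz":-0.0209,"grip":1},{"dx":-0.015,"dy":-0.0286,"dz":-0.02,"wx":0.0008,"wy":0.0502,"wz":-0.0209,"grip":1}]' 40
python3 - <<'E'
from p import *
go([426,-292,66],toolR(-7,0))
f=lambda n,b:cv2.resize(env.grab_frame(n)[b[1]:b[3],b[0]:b[2]],(400,400),interpolation=cv2.INTER_CUBIC)
cv2.imwrite("pics/crate.png",np.hstack([f("side",(210,90,330,210)),f("top",(320,140,440,260))])[:,:,::-1])
E
```

```text
time_s: 5.3
ee_pos: [428.2, -293.7, 169.8]
ee_rot: [180.0, 0.1, -7.0]
force: [1.6, -0.5, -1.9]
gripper_width: 21.8
d [-0.0022  0.0017 -0.1038] w [ 0.0005 -0.0016  0.0006] rows>= 2.0760985020695766 0.011749933419004236 t 5.3 F [ 1.5591 -0.4599 -1.8659] W 21.828592667010305 q6 61.40816460336484
```

View pics/crate.png

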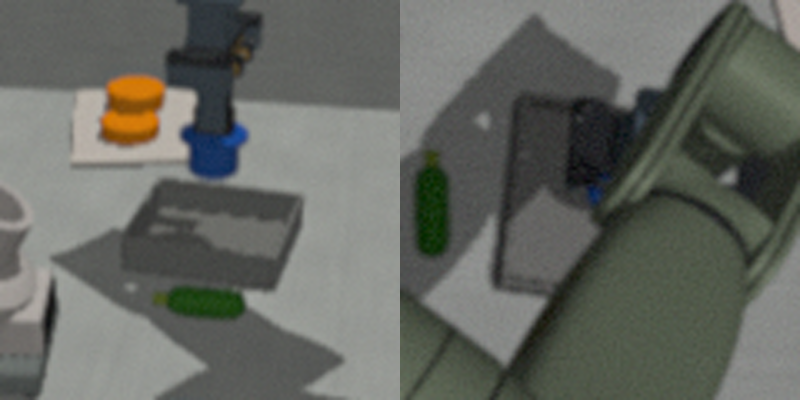

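The pusher is held upright (side crop (215,150)) over the crate. Lowering.

```bash
python3 -m jog '[{"dx":0,"dy":0,"dz":-0.02,"wx":0,"wy":0,"wz":0,"grip":1},{"dx":0,"dy":0,"dz":-0.03,"wx":0,"wy":0,"wz":0,"grip":1},{"dx":0,"dy":0,"dz":-0.025,"wx":0,"wy":0,"wz":0,"grip":1},{"dx":0,"dy":0,"dz":-0.015,"wx":0,"wy":0,"wz":0,"grip":1},{"dx":0,"dy":0,"dz":-0.008,"wx":0,"wy":0,"wz":0,"grip":1},{"dx":0,"dy":0,"dz":-0.004,"wx":0,"wy":0,"wz":0,"grip":1},{"dx":0,"dy":0,"dz":0,"wx":0,"wy":0,"wz":0,"grip":1}]'
python3 -m jog '[{"dx":0,"dy":0,"dz":-0.002,"wx":0,"wy":0,"wz":0,"grip":1},{"dx":0,"dy":0,"dz":-0.002,"wx":0,"wy":0,"wz":0,"grip":1},{"dx":0,"dy":0,"dz":0,"wx":0,"wy":0,"wz":0,"grip":1}]'
```

```text
time_s: 6.1
ee_pos: [428.7, -292.4, 69.0]
ee_rot: [180.0, -0.0, -7.0]
force: [0.2, 0.6, -1.8]
gripper_width: 21.6
time_s: 6.4
ee_pos: [428.3, -292.5, 65.0]
ee_rot: [180.0, 0.0, -7.0]
force: [-0.2, 0.1, -3.6]
gripper_width: 21.5
```

```bash
python3 -m jog '[{"dx":0,"dy":0,"dz":-0.0015,"wx":0,"wy":0,"wz":0,"grip":1},{"dx":0,"dy":0,"dz":-0.001,"wx":0,"wy":0,"wz":0,"grip":1},{"dx":0,"dy":0,"dz":0,"wx":0,"wy":0,"wz":0,"grip":1}]'
```

```text
time_s: 6.7
ee_pos: [428.5, -292.6, 63.7]
ee_rot: [179.9, -0.0, -7.0]
force: [-2.2, 2.3, 7.3]
gripper_width: 21.7
```

```bash
python3 -m jog '[{"dx":0,"dy":0,"dz":0,"wx":0,"wy":0,"wz":0,"grip":-1},{"dx":0,"dy":0,"dz":0,"wx":0,"wy":0,"wz":0,"grip":-1},{"dx":0,"dy":0,"dz":0,"wx":0,"wy":0,"wz":0,"grip":-1},{"dx":0,"dy":0,"dz":0.01,"wx":0,"wy":0,"wz":0,"grip":-1},{"dx":0,"dy":0,"dz":0.03,"wx":0,"wy":0,"wz":0,"grip":-1},{"dx":0,"dy":0,"dz":0.045,"wx":0,"wy":0,"wz":0,"grip":-1},{"dx":0,"dy":0,"dz":0.045,"wx":0,"wy":0,"wz":0,"grip":-1},{"dx":0,"dy":0,"dz":0.045,"wx":0,"wy":0,"wz":0,"grip":-1}]' 40
python3 - <<'E'
from p import *
# cap yaw from ears: a(424,253) b(403.7,293.5) -> jaw axis
ax=np.array([403.7-424,293.5-253.1]);print("ear axis deg from +y", np.degrees(np.arctan2(-ax[0],ax[1])))
for y in(26,-154,206): go([414.5,273.5,150],toolR(y))
print(env.state()['qpos'])
E
```

```text
time_s: 7.5
ee_pos: [427.9, -292.2, 239.8]
ee_rot: [180.0, 0.0, -7.0]
force: [1.2, -1.0, -0.6]
gripper_width: 83.0
ear axis deg from +y 26.678395795816343
d [-0.0134  0.5657 -0.0898] w [0.0009 0.0001 0.5755] rows>= 11.459380063179792 3.8364949907325703 t 7.5 F [ 1.2229 -1.0064 -0.5731] W 82.99137754134661 q6 61.414597335671736
d [-0.0134  0.5657 -0.0898] w [ 0.0002 -0.0012 -2.5661] rows>= 11.459380063179792 17.10746064623285 t 7.5 F [ 1.2229 -1.0064 -0.5731] W 82.99137754134661 q6 61.414597335671736
d [-0.0134  0.5657 -0.0898] w [ 0.0002 -0.0012 -2.5661] rows>= 11.459380063179792 17.10746064623285 t 7.5 F [ 1.2229 -1.0064 -0.5731] W 82.99137754134661 q6 61.414597335671736
[-35.5708  12.2438  94.3447  -0.0462  73.3888  61.4146]
```

```bash
python3 -m jog '[{"dx":-0.001,"dy":0.047,"dz":0,"wx":0,"wy":0,"wz":0.049,"grip":-1},{"dx":-0.001,"dy":0.047,"dz":0,"wx":0,"wy":0,"wz":0.049,"grip":-1},{"dx":-0.001,"dy":0.047,"dz":0,"wx":0,"wy":0,"wz":0.049,"grip":-1},{"dx":-0.001,"dy":0.047,"dz":0,"wx":0,"wy":0,"wz":0.049,"grip":-1},{"dx":-0.001,"dy":0.047,"dz":0,"wx":0,"wy":0,"wz":0.049,"grip":-1},{"dx":-0.001,"dy":0.047,"dz":0,"wx":0,"wy":0,"wz":0.049,"grip":-1},{"dx":-0.001,"dy":0.047,"dz":0,"wx":0,"wy":0,"wz":0.049,"grip":-1},{"dx":-0.001,"dy":0.047,"dz":0,"wx":0,"wy":0,"wz":0.049,"grip":-1}]' 40
python3 -m jog '[{"dx":-0.001,"dy":0.047,"dz":-0.02,"wx":0,"wy":0,"wz":0.049,"grip":-1},{"dx":-0.001,"dy":0.047,"dz":-0.02,"wx":0,"wy":0,"wz":0.049,"grip":-1},{"dx":-0.001,"dy":0.047,"dz":-0.02,"wx":0,"wy":0,"wz":0.049,"grip":-1},{"dx":-0.001,"dy":0.047,"dz":-0.02,"wx":0,"wy":0,"wz":0.048,"grip":-1},{"dx":0,"dy":0,"dz":0,"wx":0,"wy":0,"wz":0,"grip":-1}]' 40
python3 - <<'E'
from p import *
go([415,273.6,150],toolR(26.7))
f=lambda n,b:cv2.resize(env.grab_frame(n)[b[1]:b[3],b[0]:b[2]],(400,400),interpolation=cv2.INTER_CUBIC)
cv2.imwrite("pics/cap.png",np.hstack([f("side",(210,190,300,280)),f("top",(330,140,420,230))])[:,:,::-1])
print("expected px ears tops", proj("side",[[415-28*.45,273.6+28*.893,60],[415+28*.45,273.6-28*.893,60],[415,273.6,30]]))
E
```

```text
time_s: 8.3
ee_pos: [419.8, 85.4, 238.2]
ee_rot: [180.0, -0.1, 15.6]
force: [1.0, -0.8, -0.3]
gripper_width: 91.4
time_s: 8.8
ee_pos: [414.9, 271.5, 157.0]
ee_rot: [-180.0, 0.2, 27.0]
force: [-1.0, -1.0, -0.3]
gripper_width: 91.0
d [ 0.0001  0.0021 -0.007 ] w [ 0.0009 -0.0034 -0.0053] rows>= 0.14705272013788467 0.04229456935911004 t 8.8 F [-0.9567 -0.9887 -0.2675] W 90.96072822667591 q6 94.79815274793988
expected px ears tops [[256.0708 244.6793]
 [250.7231 232.8776]
 [253.4793 246.2035]]
```

View pics/cap.png

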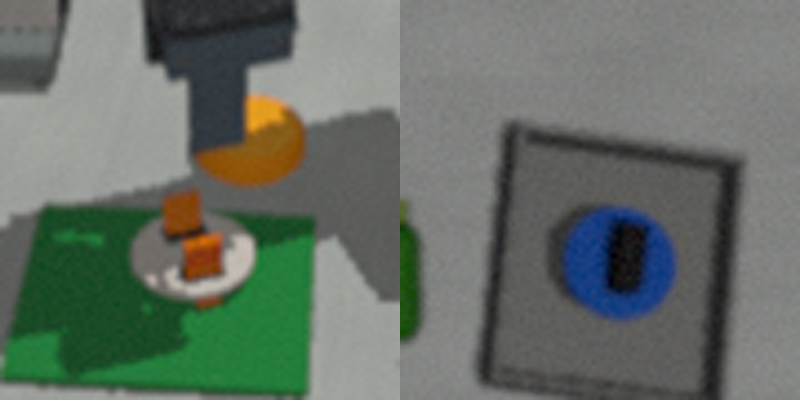

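The pusher stands in the crate (top crop (620,262)). The cap's ears are where I predicted them (side crop (202,235) and (183,192)). Descending.

```bash
python3 -m jog '[{"dx":0.0001,"dy":0.002,"dz":-0.03,"wx":0,"wy":0,"wz":-0.004,"grip":-1},{"dx":0,"dy":0,"dz":-0.04,"wx":0,"wy":0,"wz":0,"grip":-1},{"dx":0,"dy":0,"dz":-0.03,"wx":0,"wy":0,"wz":0,"grip":-0.6},{"dx":0,"dy":0,"dz":-0.015,"wx":0,"wy":0,"wz":0,"grip":-0.5},{"dx":0,"dy":0,"dz":0,"wx":0,"wy":0,"wz":0,"grip":-0.4}]' 30
python3 - <<'E'
from p import *
go([415,273.6,33.5],toolR(26.7))
E
```

```text
time_s: 9.4
ee_pos: [415.7, 267.4, 43.2]
ee_rot: [179.9, 0.2, 26.3]
force: [-0.2, -0.1, 0.2]
gripper_width: 69.8
d [-0.0007  0.0062 -0.0097] w [ 0.0029 -0.0032  0.0071] rows>= 0.2303459453621636 0.05534691211487831 t 9.4 F [-0.2159 -0.084   0.1912] W 69.78829464345183 q6 95.19672350146364
```

```bash
python3 -m jog '[{"dx":0,"dy":0.004,"dz":0,"wx":0,"wy":0,"wz":0.006,"grip":-0.4},{"dx":0,"dy":0,"dz":0,"wx":0,"wy":0,"wz":0,"grip":-0.4},{"dx":0,"dy":0,"dz":0,"wx":0,"wy":0,"wz":0,"grip":-0.4}]' 30
python3 - <<'E'
from p import *
go([415,273.6,33.5],toolR(26.7))
E
```

```text
time_s: 9.7
ee_pos: [417.3, 274.0, 45.4]
ee_rot: [180.0, -0.1, 26.8]
force: [0.4, 0.1, -0.5]
gripper_width: 63.8
d [-0.0023 -0.0004 -0.0119] w [-0.0008  0.0022 -0.001 ] rows>= 0.24243386960303814 0.016898042004905724 t 9.7 F [ 0.3886  0.0942 -0.4983] W 63.78447818222603 q6 95.25671761203962
```

```bash
python3 -m jog '[{"dx":-0.002,"dy":-0.0004,"dz":-0.006,"wx":0,"wy":0,"wz":0,"grip":-0.35},{"dx":0,"dy":0,"dz":-0.006,"wx":0,"wy":0,"wz":0,"grip":-0.35},{"dx":0,"dy":0,"dz":0,"wx":0,"wy":0,"wz":0,"grip":-0.35},{"dx":0,"dy":0,"dz":0,"wx":0,"wy":0,"wz":0,"grip":-0.35},{"dx":0,"dy":0,"dz":0,"wx":0,"wy":0,"wz":0,"grip":-0.35}]' 30
python3 - <<'E'
from p import *
go([415,273.6,33.5],toolR(26.7))
E
```

```text
time_s: 10.2
ee_pos: [414.4, 273.3, 31.9]
ee_rot: [180.0, 0.0, 26.8]
force: [0.1, -0.3, -0.4]
gripper_width: 61.8
d [0.0006 0.0003 0.0016] w [ 0.0008 -0.0004 -0.0013] rows>= 0.0341891570288414 0.010495092696867114 t 10.2 F [ 0.0968 -0.2884 -0.3525] W 61.78661119748561 q6 95.34266446480065
```

```bash
python3 -m jog '[{"dx":0.0005,"dy":0,"dz":0.0015,"wx":0,"wy":0,"wz":0,"grip":1},{"dx":0,"dy":0,"dz":0,"wx":0,"wy":0,"wz":0,"grip":1},{"dx":0,"dy":0,"dz":0,"wx":0,"wy":0,"wz":0,"grip":1},{"dx":0,"dy":0,"dz":0,"wx":0,"wy":0,"wz":0,"grip":1},{"dx":0,"dy":0,"dz":0,"wx":0,"wy":0,"wz":0,"grip":1},{"dx":0,"dy":0,"dz":0,"wx":0,"wy":0,"wz":0,"grip":1}]' 30
python3 - <<'E'
from p import *
go([415,273.6,33.5],toolR(26.7))
E
```

```text
time_s: 10.8
ee_pos: [414.9, 273.2, 33.6]
ee_rot: [180.0, 0.0, 26.8]
force: [0.0, -0.8, 1.9]
gripper_width: 43.5
d [ 0.0001  0.0004 -0.0001] w [ 0.0007 -0.0002 -0.0013] rows>= 0.008494497904522409 0.009762015083370577 t 10.8 F [ 0.0264 -0.7703  1.9215] W 43.52404798264347 q6 95.31126837775638
```

```bash
python3 -m jog '[{"dx":0,"dy":0,"dz":0.01,"wx":0,"wy":0,"wz":0,"grip":1},{"dx":0,"dy":0,"dz":0.02,"wx":0,"wy":0,"wz":0,"grip":1},{"dx":0,"dy":0,"dz":0.03,"wx":0,"wy":0,"wz":0,"grip":1},{"dx":0,"dy":0,"dz":0.04,"wx":0,"wy":0,"wz":0,"grip":1},{"dx":0,"dy":0,"dz":0.03,"wx":0,"wy":0,"wz":0,"grip":1},{"dx":0,"dy":0,"dz":0,"wx":0,"wy":0,"wz":0,"grip":1}]' 30
python3 - <<'E'
from p import *
F={n:env.grab_frame(n) for n in C}
for n in C: cv2.imwrite(f"pics/{n}1.png",F[n][:,:,::-1])
f=lambda n,b:cv2.resize(F[n][b[1]:b[3],b[0]:b[2]],(400,400),interpolation=cv2.INTER_CUBIC)
cv2.imwrite("pics/mouth.png",np.vstack([np.hstack([f("side",(180,130,230,180)),f("top",(270,100,320,150))]),np.hstack([f("side",(200,150,300,250)),f("top",(160,150,260,250))])])[::1,:,::-1][:, :])
im=cv2.imread("pics/mouth.png");cv2.imwrite("pics/mouth.png",cv2.resize(im,(600,600)))
# expected rim/opening ellipse
a=np.linspace(0,2*np.pi,60);y=np.array([-np.sin(PSI),np.cos(PSI),0]);x=np.cross(y,N)
for n in C:
  g=F[n].mean(2);e0=proj(n,NECK)[0];print(n,"expected centre",e0)
  for r in(35,46):
    q=proj(n,NECK+r*(np.outer(np.cos(a),x)+np.outer(np.sin(a),y)));print("  r",r,"ell",cv2.fitEllipse(q.astype(np.float32)))
  M=np.hypot(*(np.indices(g.shape)[::-1]-e0[:,None,None]))<22
  for th in(60,75,90,105):
    for c in big(M&(g<th))[:1]:
      h=cv2.convexHull(c);print("  dark<",th,cv2.fitEllipse(h),cv2.contourArea(h))
go(NECK+77.6*N,toolR(6.8,.5))
E
```

```text
time_s: 11.4
ee_pos: [417.4, 274.8, 168.3]
ee_rot: [-180.0, -0.5, 26.8]
force: [1.2, -0.3, -0.9]
gripper_width: 43.4
side expected centre [207.6096 150.1965]
  r 35 ell ((207.52716064453125, 150.28268432617188), (9.679764747619629, 20.26429557800293), 117.68472290039062)
  r 46 ell ((207.46717834472656, 150.345458984375), (12.72707748413086, 26.637142181396484), 117.68264770507812)Traceback (most recent call last):
  File "<stdin>", line 16, in <module>
cv2.error: OpenCV(4.12.0) /io/opencv/modules/imgproc/src/shapedescr.cpp:361: error: (-201:Incorrect size of input array) There should be at least 5 points to fit the ellipse in function 'fitEllipseNoDirect'
```

View pics/mouth.png

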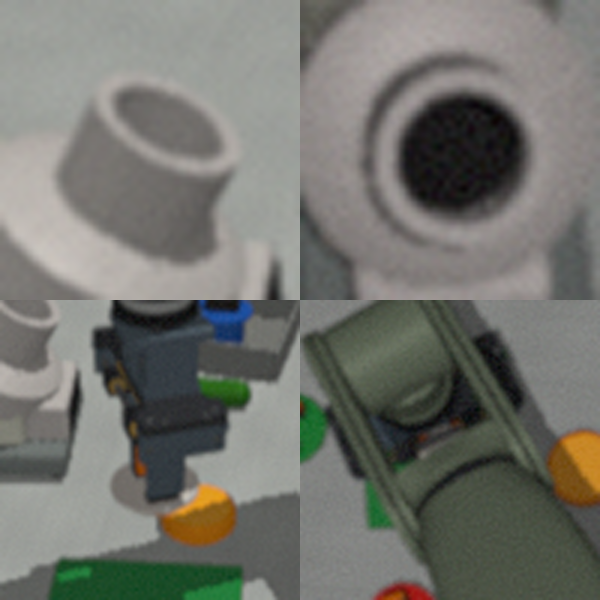

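The mouth is open (top crop centre ≈(462,153), about raw (297,125.5)) and the cap is held level in the jaws. Refining the mouth centre.

```bash
python3 - <<'E'
from p import *
F={n:cv2.imread(f"pics/{n}1.png") for n in C}
a=np.linspace(0,2*np.pi,60);y=np.array([-np.sin(PSI),np.cos(PSI),0]);x=np.cross(y,N)
for n in C:
  g=F[n].mean(2);k=4;G=cv2.resize(g,None,fx=k,fy=k,interpolation=cv2.INTER_CUBIC)
  e0=proj(n,NECK)[0]
  q=proj(n,NECK+35*(np.outer(np.cos(a),x)+np.outer(np.sin(a),y)));print(n,"exp",e0,cv2.fitEllipse(q.astype(np.float32)))
  M=np.hypot(*(np.indices(G.shape)[::-1]/k-e0[:,None,None]))<(14 if n=="top" else 12)
  print([int(v) for v in g[int(e0[1]),int(e0[0])-18:int(e0[0])+19]])
  for th in (60,90,110) if n=="top" else (120,128,136):
    cs=big(M&(G<th))
    if cs and len(cs[0])>8:
      h=cv2.convexHull(cs[0]);e=cv2.fitEllipse(h);c=(np.array(e[0])-1.5)/k;print("  <",th,c,np.array(e[1])/k,e[2])
      if n=="top": print("   onz200",onz(n,[c],200))
go(NECK+77.6*N,toolR(6.8,.5))
E
```

```text
side exp [207.6096 150.1965] ((207.52716064453125, 150.28268432617188), (9.679764747619629, 20.26429557800293), 117.68472290039062)
[158, 158, 157, 153, 132, 117, 112, 115, 135, 158, 156, 139, 117, 105, 105, 105, 108, 108, 110, 108, 111, 110, 107, 110, 111, 118, 138, 159, 166, 161, 156, 156, 155, 157, 158, 154, 154]
  < 120 [207.4426 149.9879] [ 8.0723 19.043 ] 117.15274047851562
  < 128 [207.4682 150.0079] [ 8.6284 19.4767] 117.35823822021484
  < 136 [207.4708 149.9936] [ 9.1744 20.0026] 117.17088317871094
top exp [296.5324 125.6669] ((296.5133056640625, 125.59817504882812), (22.166894912719727, 22.764801025390625), 49.10027313232422)
[142, 133, 115, 95, 114, 140, 149, 134, 86, 30, 22, 21, 22, 30, 25, 23, 28, 19, 26, 18, 26, 30, 29, 22, 27, 31, 14, 27, 44, 72, 110, 140, 146, 145, 144, 137, 136]
  < 60 [296.4138 125.2828] [19.0015 20.8837] 60.37581253051758
   onz200 [[625.7389  -0.3217 200.    ]]
  < 90 [296.55   125.5152] [20.9314 21.9645] 56.35745620727539
   onz200 [[624.9952  -0.7498 200.    ]]
  < 110 [296.6386 125.5841] [21.9963 22.8503] 54.121456146240234
   onz200 [[624.7795  -1.0263 200.    ]]
d [ 0.1729 -0.2782  0.1042] w [ 0.1454 -0.4808 -0.3412] rows>= 6.874709870739246 4.048115124008072 t 11.5 F [-0.4313 -2.0224 -1.7917] W 43.3705094884438 q6 95.29831702507755
```

The neck estimate holds to within 0.5 px in both views. Moving the cap to the mouth's axis.

```bash
python3 -m jog '[{"dx":0.0192,"dy":-0.0309,"dz":0.018,"wx":0.0162,"wy":-0.0534,"wz":-0.0379,"grip":1},{"dx":0.0192,"dy":-0.0309,"dz":0.018,"wx":0.0162,"wy":-0.0534,"wz":-0.0379,"grip":1},{"dx":0.0192,"dy":-0.0309,"dz":0.018,"wx":0.0162,"wy":-0.0534,"wz":-0.0379,"grip":1},{"dx":0.0192,"dy":-0.0309,"dz":0.018,"wx":0.0162,"wy":-0.0534,"wz":-0.0379,"grip":1},{"dx":0.0192,"dy":-0.0309,"dz":0.018,"wx":0.0162,"wy":-0.0534,"wz":-0.0379,"grip":1},{"dx":0.0192,"dy":-0.0309,"dz":0.004,"wx":0.0162,"wy":-0.0534,"wz":-0.0379,"grip":1},{"dx":0.0192,"dy":-0.0309,"dz":0.004,"wx":0.0162,"wy":-0.0534,"wz":-0.0379,"grip":1},{"dx":0.0192,"dy":-0.0309,"dz":0.003,"wx":0.0162,"wy":-0.0534,"wz":-0.0379,"grip":1},{"dx":0.0192,"dy":-0.0309,"dz":0.003,"wx":0.0162,"wy":-0.0534,"wz":-0.0379,"grip":1},{"dx":0,"dy":0,"dz":0,"wx":0,"wy":0,"wz":0,"grip":1}]' 30
python3 -m jog '[{"dx":0,"dy":0,"dz":0,"wx":0,"wy":0,"wz":0,"grip":1},{"dx":0,"dy":0,"dz":0,"wx":0,"wy":0,"wz":0,"grip":1},{"dx":0,"dy":0,"dz":0,"wx":0,"wy":0,"wz":0,"grip":1}]'
python3 - <<'E'
from p import *
go(NECK+77.6*N,toolR(6.8,.5)); go(NECK+37.6*N,toolR(6.8,.5))
F={n:env.grab_frame(n) for n in C}
for n in C: cv2.imwrite(f"pics/{n}2.png",F[n][:,:,::-1])
f=lambda n,b:cv2.resize(F[n][b[1]:b[3],b[0]:b[2]],(400,400),interpolation=cv2.INTER_CUBIC)
cv2.imwrite("pics/hover.png",np.hstack([f("side",(175,100,245,170)),f("top",(270,95,340,165))])[:,:,::-1])
s=env.state();T=Ro.from_euler('xyz',s['ee_rot'],degrees=True).as_matrix()
o=s['ee_pos']+T[:,2]*7.6;a=np.linspace(0,2*np.pi,60)
q=proj("side",o-T[:,2]*0+42*(np.outer(np.cos(a),T[:,0])+np.outer(np.sin(a),T[:,1])));print("flange exp",cv2.fitEllipse(q.astype(np.float32)))
H=hsv(F["side"]);w=(H[...,1]<70)&(H[...,2]>100)
E
```

```text
time_s: 12.5
ee_pos: [587.0, -8.1, 264.4]
ee_rot: [-180.0, -28.3, 6.5]
force: [-0.9, 0.7, -1.0]
gripper_width: 43.2
time_s: 12.8
ee_pos: [587.2, -3.8, 266.9]
ee_rot: [-180.0, -28.5, 6.9]
force: [0.8, 0.6, -0.4]
gripper_width: 43.3
d [ 0.0003 -0.0013  0.0012] w [-0.0003 -0.0024 -0.0019] rows>= 0.036730432771835964 0.020154564016566977 t 12.8 F [ 0.8191  0.619  -0.4317] W 43.33205507962134 q6 73.67437462453316
d [ 0.0194  0.0009 -0.0339] w [-0.0003 -0.0024 -0.0019] rows>= 0.78092668506977 0.020154564016566977 t 12.8 F [ 0.8191  0.619  -0.4317] W 43.33205507962134 q6 73.67437462453316
flange exp ((215.8179473876953, 134.6395721435547), (10.878724098205566, 25.00469398498535), 118.02377319335938)
```

View pics/hover.png

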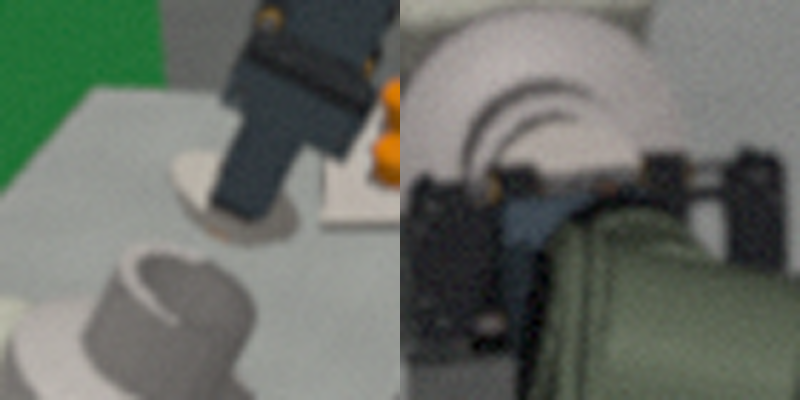

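The cap flange in the side crop is centred at (236,197), about raw (216.3,134.5). I expected (215.8,134.6), so the grasp is as planned. Descending along the neck axis.

```bash
python3 -m jog '[{"dx":0.0083,"dy":0,"dz":-0.0145,"wx":0,"wy":-0.002,"wz":-0.002,"grip":1},{"dx":0.0083,"dy":0,"dz":-0.0145,"wx":0,"wy":0,"wz":0,"grip":1},{"dx":0.0083,"dy":0.0009,"dz":-0.0145,"wx":0,"wy":0,"wz":0,"grip":1},{"dx":0,"dy":0,"dz":0,"wx":0,"wy":0,"wz":0,"grip":1},{"dx":0,"dy":0,"dz":0,"wx":0,"wy":0,"wz":0,"grip":1},{"dx":0,"dy":0,"dz":0,"wx":0,"wy":0,"wz":0,"grip":1}]' 30
python3 - <<'E'
from p import *
go(NECK+25.6*N,toolR(6.8,.5)); go(NECK+7.6*N,toolR(6.8,.5))
E
```

```text
time_s: 13.5
ee_pos: [612.8, -3.8, 225.1]
ee_rot: [180.0, -28.8, 6.7]
force: [0.2, -0.0, -1.2]
gripper_width: 43.0
d [-0.0005  0.0016 -0.0026] w [-0.0001  0.0027  0.0015] rows>= 0.06243166397445242 0.020744225239741447 t 13.5 F [ 0.2175 -0.0104 -1.203 ] W 43.04100054925604 q6 72.96438350860713
d [ 0.0081  0.0026 -0.0184] w [-0.0001  0.0027  0.0015] rows>= 0.405933696679518 0.020744225239741447 t 13.5 F [ 0.2175 -0.0104 -1.203 ] W 43.04100054925604 q6 72.96438350860713
```

```bash
python3 -m jog '[{"dx":0.001,"dy":0.0018,"dz":-0.005,"wx":0,"wy":0.002,"wz":0.001,"grip":1},{"dx":0.0023,"dy":0.0003,"dz":-0.0046,"wx":0,"wy":0,"wz":0,"grip":1},{"dx":0,"dy":0,"dz":0,"wx":0,"wy":0,"wz":0,"grip":1},{"dx":0,"dy":0,"dz":0,"wx":0,"wy":0,"wz":0,"grip":1},{"dx":0,"dy":0,"dz":0,"wx":0,"wy":0,"wz":0,"grip":1}]' 30
python3 - <<'E'
from p import *
go(NECK+17.6*N,toolR(6.8,.5)); go(NECK+7.6*N,toolR(6.8,.5))
E
```

```text
time_s: 14.0
ee_pos: [615.9, -2.0, 214.5]
ee_rot: [-180.0, -28.6, 6.7]
force: [-0.7, -0.2, -1.9]
gripper_width: 43.1
d [0.0002 0.0003 0.001 ] w [-0.0001 -0.0007  0.0009] rows>= 0.02032884236530424 0.007924737484121185 t 14.0 F [-0.6834 -0.1575 -1.911 ] W 43.112979148646964 q6 72.98898698235578
d [ 0.005   0.0008 -0.0078] w [-0.0001 -0.0007  0.0009] rows>= 0.1857916103675524 0.007924737484121185 t 14.0 F [-0.6834 -0.1575 -1.911 ] W 43.112979148646964 q6 72.98898698235578
```

Now at cap z≈9, with the taper entering and no contact yet. Continue in 2.2 mm steps.

```bash
python3 -m jog '[{"dx":0.0013,"dy":0.0003,"dz":-0.0018,"wx":0,"wy":0,"wz":0,"grip":1},{"dx":0.0011,"dy":0.0001,"dz":-0.002,"wx":0,"wy":0,"wz":0,"grip":1},{"dx":0,"dy":0,"dz":0,"wx":0,"wy":0,"wz":0,"grip":1},{"dx":0,"dy":0,"dz":0,"wx":0,"wy":0,"wz":0,"grip":1}]' 30
python3 - <<'E'
from p import *
go(NECK+7.6*N,toolR(6.8,.5)); s=env.state();d=s['ee_pos']-NECK;x=np.cross([-np.sin(PSI),np.cos(PSI),0],N);print("tcp in neck",d@x,d@np.array([-np.sin(PSI),np.cos(PSI),0]),d@N,"Fn",s['force']@N,s['force']@x)
E
```

```text
time_s: 14.4
ee_pos: [618.2, -1.5, 210.3]
ee_rot: [-180.0, -28.6, 6.7]
force: [0.4, -0.8, -0.8]
gripper_width: 42.9
d [ 0.0027  0.0003 -0.0037] w [-0.0002 -0.0014  0.0008] rows>= 0.09110061886663356 0.010829499066170197 t 14.4 F [ 0.4377 -0.7893 -0.8483] W 42.93014791565403 q6 72.96290531498383
tcp in neck -0.6311481539769269 -0.01808922840227552 12.11105660375219 Fn -0.9080097995853422 -0.10727111126303059
```

```bash
python3 -m jog '[{"dx":0.0015,"dy":0.0002,"dz":-0.0016,"wx":0,"wy":0,"wz":0,"grip":1},{"dx":0.001,"dy":0.0001,"dz":-0.0016,"wx":0,"wy":0,"wz":0,"grip":1},{"dx":0,"dy":0,"dz":0,"wx":0,"wy":0,"wz":0,"grip":1},{"dx":0,"dy":0,"dz":0,"wx":0,"wy":0,"wz":0,"grip":1}]' 30
python3 - <<'E'
from p import *
go(NECK+7.6*N,toolR(6.8,.5)); s=env.state();d=s['ee_pos']-NECK;x=np.cross([-np.sin(PSI),np.cos(PSI),0],N);print("tcp in neck",d@x,d@np.array([-np.sin(PSI),np.cos(PSI),0]),d@N,"Fn",s['force']@N,s['force']@x)
E
```

```text
time_s: 14.8
ee_pos: [620.5, -1.4, 206.9]
ee_rot: [-180.0, -28.5, 6.7]
force: [-0.7, -1.8, -1.9]
gripper_width: 43.3
d [ 0.0004  0.0003 -0.0003] w [ 0.0001 -0.0018  0.0009] rows>= 0.010303211807356195 0.013573876052735133 t 14.8 F [-0.7189 -1.7575 -1.8812] W 43.340986852579 q6 72.94181502630721
tcp in neck -0.22531549213164315 -0.20737017971583394 8.014271615535248 Fn -1.2089415283376472 -1.711001286904984
```

```bash
python3 -m jog '[{"dx":0.0005,"dy":0.0001,"dz":-0.0009,"wx":0,"wy":0,"wz":0,"grip":1},{"dx":0.0003,"dy":0,"dz":-0.0005,"wx":0,"wy":0,"wz":0,"grip":1},{"dx":0,"dy":0,"dz":0,"wx":0,"wy":0,"wz":0,"grip":1},{"dx":0,"dy":0,"dz":0,"wx":0,"wy":0,"wz":0,"grip":1}]' 30
python3 - <<'E'
from p import *
s=env.state();d=s['ee_pos']-NECK;x=np.cross([-np.sin(PSI),np.cos(PSI),0],N);print("tcp in neck",d@x,d@np.array([-np.sin(PSI),np.cos(PSI),0]),d@N,"Fn",s['force']@N,s['force']@x)
E
```

```text
time_s: 15.2
ee_pos: [620.8, -1.3, 206.5]
ee_rot: [180.0, -28.6, 6.8]
force: [-8.3, -3.3, 3.7]
gripper_width: 43.4
tcp in neck -0.188848913771581 -0.197202817916052 7.535611463603031 Fn 7.4484257665942035 -5.8283277437350565
```

Seated: normal force 7.4 N at exactly the depth expected for home. Press slightly more and release.

```bash
python3 -m jog '[{"dx":0.0003,"dy":0,"dz":-0.0005,"wx":0,"wy":0,"wz":0,"grip":1},{"dx":0,"dy":0,"dz":0,"wx":0,"wy":0,"wz":0,"grip":1},{"dx":0,"dy":0,"dz":0,"wx":0,"wy":0,"wz":0,"grip":-0.7},{"dx":0,"dy":0,"dz":0,"wx":0,"wy":0,"wz":0,"grip":-0.7},{"dx":0,"dy":0,"dz":0,"wx":0,"wy":0,"wz":0,"grip":-0.7},{"dx":0,"dy":0,"dz":0,"wx":0,"wy":0,"wz":0,"grip":-0.7},{"dx":0,"dy":0,"dz":0,"wx":0,"wy":0,"wz":0,"grip":-0.7}]' 30
```

```text
time_s: 15.9
ee_pos: [622.5, -0.9, 206.0]
ee_rot: [-180.0, -28.7, 6.7]
force: [-0.4, 0.2, 0.2]
gripper_width: 77.4
```

```bash
python3 -m jog '[{"dx":-0.0048,"dy":-0.0006,"dz":0.0088,"wx":0,"wy":0,"wz":0,"grip":-0.7},{"dx":-0.0095,"dy":-0.0011,"dz":0.0176,"wx":0,"wy":0,"wz":0,"grip":-0.7},{"dx":-0.0143,"dy":-0.0017,"dz":0.0263,"wx":0,"wy":0,"wz":0,"grip":-1},{"dx":-0.0143,"dy":-0.0017,"dz":0.0263,"wx":0,"wy":0,"wz":0,"grip":-1},{"dx":-0.01,"dy":-0.035,"dz":0.02,"wx":0,"wy":0,"wz":0,"grip":-1},{"dx":-0.01,"dy":-0.045,"dz":0,"wx":0,"wy":0,"wz":0,"grip":-1},{"dx":-0.01,"dy":-0.045,"dz":0,"wx":0,"wy":0,"wz":0,"grip":-1},{"dx":-0.01,"dy":-0.045,"dz":0,"wx":0,"wy":0,"wz":0,"grip":-1},{"dx":-0.01,"dy":-0.045,"dz":0,"wx":0,"wy":0,"wz":0,"grip":-1},{"dx":0,"dy":0,"dz":0,"wx":0,"wy":0,"wz":0,"grip":-1}]' 30
python3 - <<'E'
from p import *
F={n:env.grab_frame(n) for n in C}
for n in C: cv2.imwrite(f"pics/{n}3.png",F[n][:,:,::-1])
f=lambda n,b,h=300:cv2.resize(F[n][b[1]:b[3],b[0]:b[2]],(400,h),interpolation=cv2.INTER_CUBIC)
cv2.imwrite("pics/end.png",np.vstack([np.hstack([f("side",(180,120,236,162)),f("top",(270,105,326,147))]),np.hstack([f("side",(130,90,330,240)),f("top",(170,100,430,295))])])[:,:,::-1])
y=np.array([-np.sin(PSI),np.cos(PSI),0]);x=np.cross(y,N);a=np.linspace(0,2*np.pi,60)
for n in C:
  q=proj(n,NECK+4*N+42*(np.outer(np.cos(a),x)+np.outer(np.sin(a),y)));print(n,"flange top exp",cv2.fitEllipse(q.astype(np.float32)))
  print("ears free exp (top mid)",proj(n,[NECK+34.5*N+s*24*y for s in(1,-1)]),"pinched",proj(n,[NECK+34.5*N+s*18*y for s in(1,-1)]))
  H=hsv(F[n]);o=(H[...,0]<18)&(H[...,1]>110)&(H[...,2]>60);M=np.zeros_like(o);c=proj(n,NECK+20*N)[0].astype(int);M[c[1]-18:c[1]+18,c[0]-18:c[0]+18]=True
  for k in big(M&o)[:3]: print("  orange",cv2.minAreaRect(k),cv2.boundingRect(k))
print(env.state()['force'])
E
```

```text
time_s: 16.9
ee_pos: [528.1, -226.8, 305.2]
ee_rot: [179.8, -28.6, 6.4]
force: [-0.2, 0.5, -0.3]
gripper_width: 91.1
side flange top exp ((207.9564971923828, 149.42645263671875), (11.57913875579834, 24.357177734375), 117.7083969116211)
ears free exp (top mid) [[210.5624 145.4984]
 [212.7551 139.3939]] pinched [[210.8442 144.7132]
 [212.4886 140.1353]]
  orange ((209.50003051757812, 145.5), (7.602630138397217, 13.86362075805664), 26.56505012512207) (204, 138, 12, 16)
top flange top exp ((296.6629943847656, 125.7850570678711), (26.669044494628906, 27.391695022583008), 49.163455963134766)
ears free exp (top mid) [[290.0299 128.255 ]
 [305.8092 126.9225]] pinched [[292.0054 128.0869]
 [303.8401 127.0875]]
  orange ((289.5, 127.0), (8.0, 3.0), 90.0) (288, 123, 4, 9)
  orange ((304.5, 126.0), (8.0, 3.0), 90.0) (303, 122, 4, 9)
[-0.6351  0.5478 -0.2588]
```

View pics/end.png

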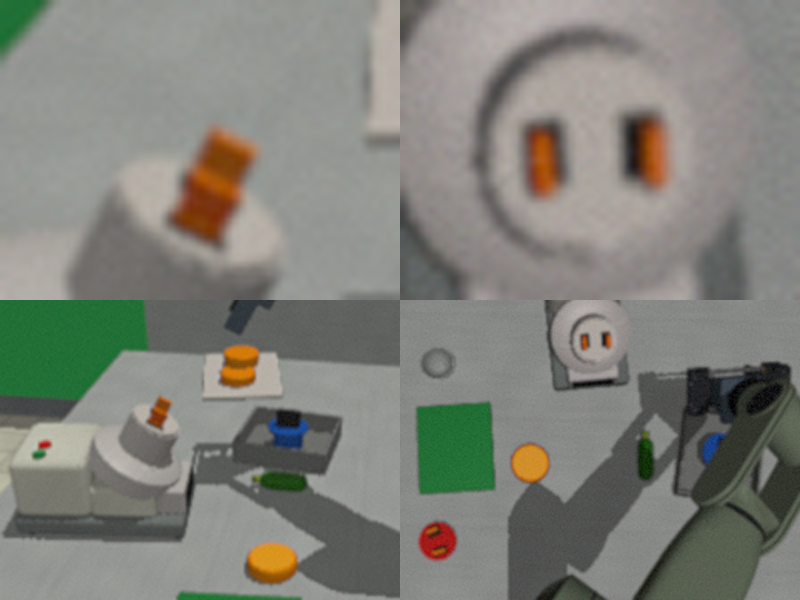

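The end view shows the cap flush on the mouth (top crop (590,160)). The ears are 15.0 px apart, against about 15.7 expected when free and 11.9 when pinched, so the tabs are out. The pusher stands in the crate (290,432) and the bystanders look unmoved. Handing in.

```bash
python3 -c "
from workcell import env
print(env.job_done(), env.state()['time_s'])"
```

```text
the job is handed in; nothing more can be done
the job is handed in; nothing more can be done
```

The pusher is standing in the grey crate and the white cap is home and, as far as I can tell, latched in the neck's mouth. I handed in at about 17 s of the 58 s allowed; no verdict is reported.

**What I did**
- **Pusher:** I gripped its handle at a measured 22 mm, lifted it out along the neck and turned it upright. I lowered it until its foot met the crate floor (7 N) and let go.
- **Cap:** I pinched the tabs to a measured 43.5 mm, close to the 44 mm expected, and lowered it along the neck axis. It met the rim with 7.4 N within 0.1 mm of the depth expected for home. I then opened the gripper and backed away.

**Last checks**
- **Latching:** the ears were 15.0 px apart in the top view, against about 15.7 expected when free and 11.9 when pinched. I judged this by eye and ear spacing only, with no pull test.
- **Cap seating:** the flange looks flush on the mouth in both views.
- **Pusher and surroundings:** the pusher stands upright in the crate. The squash, courgette and bowl look unmoved, though I did not measure them again. The arm is clear, with about 0 N at the wrist.

**What went wrong**
- My first move call was refused because every row needs all the keys; the arm did not move.
- Tool positions read right after a move were off by up to 6 mm until the arm settled. I added settling rows before the fine steps.

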